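# Rack the fourth billiard ball and clamp the stop

## Robot

A 6-joint arm with a two-finger parallel gripper is mounted at the origin on the work surface. World frame = base frame: x ahead of the robot, y to its left, z up, the work surface at z = 0. Lengths are in m, angles in rad, forces in N, time in s.
With the tool pointing down it reaches from about 0.2 to 0.875 m from the base axis. Payload 3.4 kg.
Tool frame: the origin (TCP) lies between the finger pads; the fingertips stand 25 mm ahead of it and the grasp point (between the pads) lies 6 mm ahead of it (r.nose_length is the z of the fingertips in the tool frame, in m); z points along the fingers, x is the direction in which the jaws open and shut, and the axes are right-handed (so a half turn about z gives the same grasp; the last joint's range is limited). The gripper opens to 94 mm and grips with 3 to 60 N. Pads are 16 mm wide; open, the fingers measure 119 mm over their backs; the gripper's body (75 mm by 177 mm) begins 78 mm behind the grasp point.
Start: joints at [1.15, 0.276, 1.505, -0, 1.361, -0.121], TCP at [0.17, 0.549, 0.23] pointing down, gripper open.
Joint ranges: [-2.89, 2.89], [-0.75, 2.08], [0.22, 2.7], [-1.18, 4.32], [0.11, 2.71], [-2.7, 2.7]. Speed limits (rad/s): [2.57, 2.57, 3.14, 3.14, 3.14, 3.14].

## Interface

Orientations are given as a unit quaternion [w, x, y, z].
In Python, from plant import r, gripper_to, inverse_kinematics, vision, models, telemetry gives the robot as it stands. Calls block until the motion is done:
- r.move_to(position, orientation): joint-space move of the TCP to a pose.
- r.move_l(position, rot=None, vel=0.15, guard=None): straight line of the TCP; rot=None keeps the orientation; vel is the mean speed in m/s. With guard (N) it stops when the force on the tool has changed by that much, and returns True; else False.
- r.movej(angles): joint-space move.
- gripper_to(opening, f_grip=None): finger opening in m; f_grip is the grip in N (None keeps the last); returns when the fingers have stopped.
- r.hold(seconds).
- inverse_kinematics(position, orientation): joint angles nearest the present ones, or None.
- vision.snapshot(name): name is "scene" or "top" or "wrist"; returns the picture (420x560x3 uint8, red, green, blue); there is no depth.
- vision.get_calibration(name): a dict with "fx", "fy", "cx", "cy" (pixels), "position" and "orientation" of the camera in the world. Camera axes: x right, y down, z forward; pixel columns grow to the right and rows downward; lengths in m; the calibration is good to about 2 mm. A picture is of the moment at which its call begins: read the wrist's pose just before it. get_calibration takes no time and is no camera call; for the wrist camera it gives the pose at the moment of the call.
A pose or a line that the arm cannot do raises r.PlanningError and nothing moves.
- r.sign_off(): hands the job in, once; it reports no verdict.
Trained networks look in the newest picture that a camera, given by its name, has taken for a name from the list of things; names that differ only in an ending like _2 or _b are one class to them, and where a whole thing is asked for, a point or a joint stands for the part that bears it (a point fixed in the world has none). Each returns a list of dicts, best first, with "score" (0 to 1); they miss things now and then, are a little off and sometimes report something else, mostly with a low value. They report only what shows in the picture. A call takes as long as a camera call.
- models.boxes_of(thing, camera): "at" ([x, y, z] in m, in world coordinates, good to about 4 mm: the middle of the surface that is visible of it).
- models.regions_of(thing, camera): "pixels" (420x560 bool, what is visible of it).
- models.mark_of(thing, camera): "at" ([x, y, z] in m, in world coordinates, good to about 4 mm: a listed point, or the origin of a listed thing).
Readings, each from a call of its own:
- telemetry.current_t(): time.
- telemetry.current_joints(): joint angles.
- telemetry.current_dq(): joint speeds.
- telemetry.current_joint_efforts(): joint torques, N m.
- telemetry.current_ee_pos(): TCP position.
- telemetry.current_tool_rot(): TCP orientation.
- telemetry.current_wrist_force(): force on the tool from outside, world axes, zero at the start.
- telemetry.current_torque(): the same for the moment, N m.
- telemetry.current_opening(): finger opening in m.
Only numpy, scipy, OpenCV 4.12 (cv2) and the standard library are available. Lean on these libraries where they do the work, as an engineer would, in place of code of your own. Each camera call takes 0.05 s, during which the arm holds its last target. There are 200 camera calls.

## Task

Put the ball that stands in the wooden cup away in the ball rack: turn the clamp knob anticlockwise to free the rack's sliding stop, slide the stop back to the far end of its travel, set the ball (do not drop it) on the rails between the row of three and the stop, push the stop up until the four balls stand close together, then turn the knob clockwise to clamp it tight and let go. Keep the three balls in the rack and leave the tin, mug and polish bottle alone.

Things in the scene. Friction and masses are not known exactly. Their poses are not given: they have to be found in the camera images.
- rack: Fixed wooden ball rack: board 110 (its x) x 390 (its y, lengthwise) x 18 mm, origin centred on its underside. Two brass rods, 12 mm thick, along y at x = -17 and +17 mm, 28 mm up, carry the balls (ball centres 58 mm up). Fixed end block, 75 mm wide, 80 mm high, face at y = -175 mm; the row of three balls stands against it. The sliding stop is on the +y side.
- slot (a point): Point fixed to the rack: where the centre of the fourth ball is when the four balls touch (y = +25 mm on the rack, 58 mm high). Axes as the rack's. With the stop fully back the ball may be set down with its centre 0 to +50 mm along y from here; about +10 mm is best.
- stop_face (a point): Centre of the sliding stop's face towards the balls (-y), 58 mm above the table. The stop is a pale wood block 76 mm (x) by 66 mm (y), reaching from this face to +y, its top 70 mm above the table, with the clamp knob on top. Axes as the rack's.
- stop (a joint): Position of the sliding stop along the rack's +y, m: 0 = its face would touch a tight row of three balls, 0.057 = just touches a tight row of four, 0.110 = fully back (end of travel). Once freed it slides with about 1 to 2 N.
- knob_grip (a point): On the vertical axis of the black clamp knob, 100 mm above the table, mid-height of its grip bar, 36 mm behind the stop's face. The bar is 64 mm long along this point's y, 14 mm thick along its x, 83 to 114 mm above the table. It turns with the knob and rides on the stop; the stop can be moved by holding the knob.
- knob (a joint): Angle of the clamp knob, rad, 0 to 1.4; grows clockwise seen from above. 0 = loose, bar in line with the rack's long axis; above about 0.7 the clamp begins to hold the stop; 1.4 = fully tight, bar nearly across the rack. Needs about 0.1 N m.
- ball_center (a point): Centre of the fourth billiard ball (57.2 mm diameter, 170 g, ivory), at the start 44 mm above the table in a fixed dark wooden cup (collar 52 mm diameter and 22 mm high, foot 84 mm diameter and 6 mm thick). Its orientation means nothing.
- ball1_center (a point): Centre of the ball at the fixed end of the row (57.2 mm ivory balls, centres 58 mm high).
- ball2_center (a point): Centre of the middle ball of the row.
- ball3_center (a point): Centre of the row's ball nearest the stop.
- tin: Bystander: closed steel tin with a paper band, 68 mm diameter, 60 mm high, origin at the centre of its underside.
- mug: Bystander: white mug, 80 mm diameter, 90 mm high, handle at its +y; origin under its centre.
- polish: Bystander: amber bottle, 64 mm diameter, 160 mm high; origin under its centre.
- ball: The fourth ball's body; its origin is a point on the ball's surface and turns as it rolls, so use ball_center.

How it is judged:
On the way, in this order (a step that is already met when the one before it is completed fails the run):
1. the knob is turned anticlockwise until the clamp is free: less than 0.3 rad from its loose end (value of joint knob below 0.3 rad), for 0.1 s.
2. the stop is slid back to within 8 mm of the far end of its travel (value of joint stop above 0.102 m), for 0.2 s.
3. the fourth ball lies on both rails between the row and the stop, let go and at rest (y of ball_center in the frame of slot between -0.006 and 0.056 m and x of ball_center in the frame of slot between -0.006 and 0.006 m and z of ball_center in the frame of slot between -0.005 and 0.005 m and linear speed of ball below 0.04 m/s and contact force between the fingers and ball below 0.1 N), for 0.2 s.
4. the stop is pushed up against the four balls: at most 4 mm of slack in the row (y of ball_center in the frame of slot between -0.006 and 0.006 m and x of ball_center in the frame of slot between -0.006 and 0.006 m and z of ball_center in the frame of slot between -0.005 and 0.005 m and value of joint stop below 0.0612 m), for 0.2 s.
At the end, for the whole second after the job is handed in: The four balls lie on the rails between end block and stop with at most 4 mm of slack in all (joint stop below 0.061), the knob is turned clockwise to at least 1.15 rad so that the stop is clamped, everything is at rest and the robot touches nothing (distance between ball_center and slot below 0.007 m and value of joint stop between 0.052 and 0.0612 m and value of joint knob above 1.15 rad and velocity of joint stop between -0.005 and 0.005 m/s and linear speed of ball below 0.03 m/s and contact force between each of the arm, the fingers and anything else below 0.1 N).
It fails at once if a bystander (tin, mug, polish bottle) is moved more than 30 mm (distance of any of tin, mug, polish from where it was at the start of the episode above 0.03 m).
It fails at once if a ball of the row is lifted more than 15 mm or falls off the rails (z of any of ball1_center, ball2_center, ball3_center in the frame of slot above 0.015 m or z of any of ball1_center, ball2_center, ball3_center in the frame of slot below -0.015 m).
It fails at once if the fourth ball is dropped or rammed onto the rack (more than 60 N between them, a fall of about 30 mm) (contact force between ball and rack above 60 N).
It also fails if it takes over 61 s, if anything falls off the work surface, if the arm or the gripper's body presses on something with over 40 N, if the wrist force passes 120 N, or if a joint passes its speed limit or range.

## Working session

There is one attempt and no reset: what is moved stays moved. The work goes in short steps, each a Python script; the robot and the scene stay as the last script left them, time stands still between calls to the robot, and variables do not carry over. Pictures are saved under pics/ and viewed, about 8 in all and at most 12, crops included, and the job is handed in when it is done.

```bash
ls; mkdir -p pics
python3 - <<'E'
from plant import r, vision, models, telemetry
import cv2, numpy as np
for c in ["scene","top"]:
    im=vision.snapshot(c); cv2.imwrite(f"pics/{c}0.png",im[:,:,::-1])
    for n in ["ball_center","ball1_center","ball3_center","slot","stop_face","knob_grip","rack","tin","mug","polish"]:
        try:
            print(c,n,[(np.round(d["at"],3).tolist(),round(d["score"],2)) for d in models.mark_of(n,c)[:4]])
        except Exception as e: print(c,n,e)
print(telemetry.current_t(), telemetry.current_tool_rot())
E
python3 -c "
import cv2,numpy as np
cv2.imwrite('pics/both0.png',cv2.resize(np.hstack([cv2.imread('pics/scene0.png'),cv2.imread('pics/top0.png')]),(800,300)))"
```

```text
pics
scene ball_center [([0.453, 0.088, 0.046], 0.5), ([0.624, 0.103, 0.104], 0.27)]
scene ball1_center [([0.58, -0.092, 0.059], 0.72)]
scene ball3_center [([0.603, 0.02, 0.056], 0.81)]
scene slot [([0.617, 0.075, 0.06], 0.79), ([0.581, -0.096, 0.061], 0.6)]
scene stop_face [([0.613, 0.069, 0.06], 0.72)]
scene knob_grip [([0.621, 0.104, 0.103], 0.48)]
scene rack [([0.578, -0.092, 0.058], 0.37), ([0.46, 0.085, 0.012], 0.15)]
scene tin []
scene mug [([0.513, -0.461, -0.002], 0.67)]
scene polish [([0.595, 0.418, -0.001], 0.6)]
top ball_center []
top ball1_center [([0.578, -0.09, 0.057], 0.77)]
top ball3_center [([0.605, 0.021, 0.06], 0.87), ([0.615, 0.071, 0.062], 0.54)]
top slot [([0.619, 0.07, 0.056], 0.61)]
top stop_face [([0.614, 0.07, 0.062], 0.65)]
top knob_grip [([0.456, 0.088, 0.041], 0.68), ([0.611, 0.053, 0.0], 0.62), ([0.622, 0.105, 0.1], 0.56)]
top rack [([0.611, 0.054, -0.001], 0.69)]
top tin [([0.455, -0.119, 0.002], 0.61)]
top mug [([0.516, -0.463, -0.0], 0.62)]
top polish [([0.595, 0.419, -0.001], 0.69)]
1.1 [-2.81304262e-05  8.04781700e-01  5.93570899e-01  5.55741416e-05]
```

View pics/top0.png

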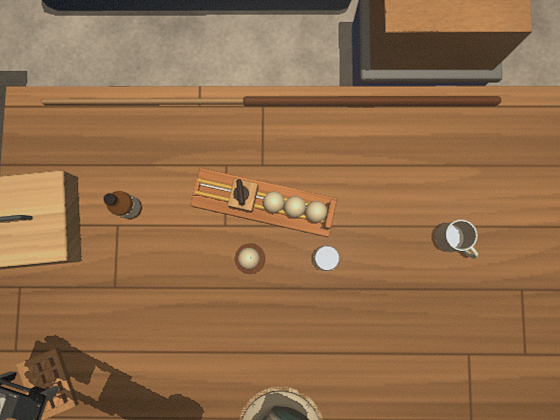

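View pics/scene0.png

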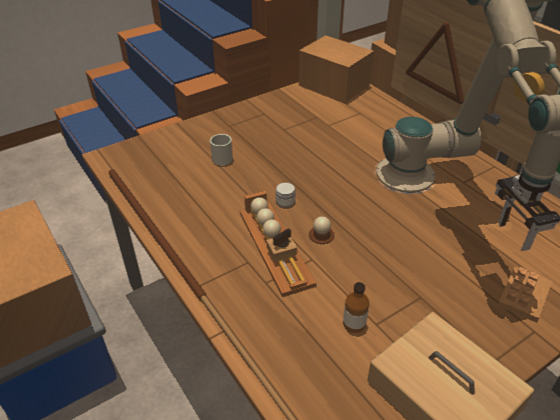

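The top view shows the rack with its +y end to the upper left, from about (198,185) to (333,220), with the knob at (241,192) and its bar roughly across. The cup ball is at (249,258), and the tin, at (326,258), is clear of it. The network marks agree with the rack geometry: yaw is about -0.22 and the stop is at about 0.02. Next I'll take a closer wrist look at the knob.

```bash
cat > h.py <<'E'
from plant import r, gripper_to, inverse_kinematics, vision, models, telemetry
import numpy as np, cv2
def q(phi): return [0,np.cos(phi/2),np.sin(phi/2),0]   # tool down, jaw axis at angle phi
def marks(cam,names):
    for n in names: print(n,[(np.round(d["at"],4).tolist(),round(d["score"],2)) for d in models.mark_of(n,cam)[:3]])
def snap(cam,f):
    cal=vision.get_calibration(cam); im=vision.snapshot(cam); cv2.imwrite(f"pics/{f}.png",im[:,:,::-1]); return im,cal
def stat(s=""): print(s,"t",round(telemetry.current_t(),2),"p",np.round(telemetry.current_ee_pos(),4),"F",np.round(telemetry.current_wrist_force(),1),"Mz",np.round(telemetry.current_torque(),2)[2],"open",round(telemetry.current_opening(),4))
E
python3 - <<'E'
from h import *
r.move_to([0.60,0.075,0.32],q(-1.62)); stat()
im,cal=snap("wrist","w1"); print({k:np.round(v,3) for k,v in cal.items()})
marks("wrist",["knob_grip","stop_face","slot","ball_center","ball1_center","ball3_center","rack"])
m=models.regions_of("knob_grip","wrist")
print([(d["score"],d["pixels"].sum()) for d in m])
snap("top","t1"); marks("top",["slot"])
E
```

```text
t 3.41 p [0.5998 0.0758 0.3199] F [-1.4 -0.2  1. ] Mz 0.05 open 0.0938
{'fx': np.float64(322.492), 'fy': np.float64(322.492), 'cx': np.float64(285.406), 'cy': np.float64(206.312), 'position': array([0.676, 0.072, 0.475]), 'orientation': array([-0.091, -0.684,  0.718,  0.096])}
knob_grip [([0.626, 0.108, 0.0985], 0.86)]
stop_face [([0.615, 0.067, 0.06], 0.59)]
slot [([0.618, 0.0745, 0.0573], 0.93)]
ball_center [([0.4513, 0.0837, 0.0418], 0.55), ([0.6012, 0.0221, 0.0579], 0.55)]
ball1_center [([0.5759, -0.0953, 0.0653], 0.78), ([0.4582, -0.1179, 0.0014], 0.31)]
ball3_center [([0.5999, 0.0249, 0.059], 0.86)]
rack [([0.6091, 0.0505, 0.0011], 0.59), ([0.596, -0.0346, 0.0572], 0.5)]
[(0.82, np.int64(1200)), (0.23, np.int64(17666))]
slot [([0.6199, 0.0724, 0.0565], 0.95)]
```

View pics/w1.png

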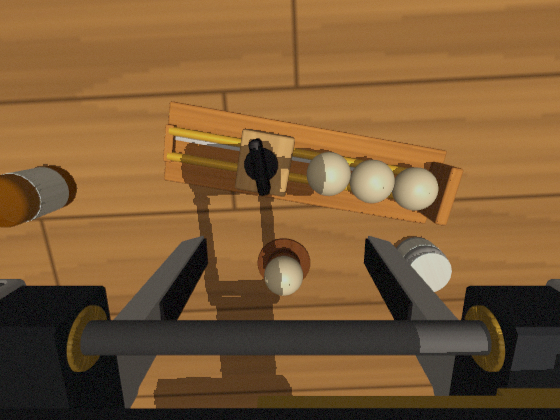

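The wrist view shows the knob at (260,165), with its bar running from about (256,142) to (265,193). The row balls are at (329,173), (372,181) and (415,189), and the cup ball is at (283,275). I'll turn these pixels into positions.

Run:
```python
import numpy as np
from scipy.spatial.transform import Rotation as R
from h import *
cal=vision.get_calibration("wrist"); M=R.from_quat(np.array(cal["orientation"])[[1,2,3,0]]).as_matrix(); p=np.array(cal["position"])
def bp(u,v,z):
    d=M@[(u-cal["cx"])/cal["fx"],(v-cal["cy"])/cal["fy"],1]; return p+d*(z-p[2])/d[2]
for n,(u,v,z) in dict(b3=(329,173,.058),b2=(372.5,181,.058),b1=(415.5,189,.058),ball=(283.5,275,.044),k1=(256,142,.112),k2=(265,193,.112),cA=(170,102,.018),cB=(446,151,.018),cC=(166,180,.018)).items(): print(n,np.round(bp(u,v,z),4))
for n in ["knob_grip","ball_center","stop_face"]:
    m=models.regions_of(n,"wrist")[0]; ys,xs=np.nonzero(m["pixels"]); print(n,m["score"],xs.min(),xs.max(),ys.min(),ys.max(),xs.mean(),ys.mean())
im=cv2.imread("pics/w1.png"); cv2.imwrite("pics/w1c.png",cv2.resize(im[90:310,150:470],None,fx=2.5,fy=2.5,interpolation=cv2.INTER_CUBIC))
```

```text
b3 [0.6053 0.0178 0.058 ]
b2 [ 0.5919 -0.0391  0.058 ]
b1 [ 0.5783 -0.0961  0.058 ]
ball [0.455  0.0849 0.044 ]
k1 [0.653  0.1049 0.112 ]
k2 [0.5947 0.0988 0.112 ]
cA [0.7058 0.2259 0.018 ]
cB [ 0.6216 -0.1519  0.018 ]
cC [0.5999 0.2468 0.018 ]
knob_grip 0.82 244 277 140 194 260.72 166.06Traceback (most recent call last):
  File "<stdin>", line 9, in <module>
IndexError: list index out of range
```

Run:
```python
from h import *
ph=-1.467; x,y=.624,.104
gripper_to(0.05,8)
r.move_to([x,y,.16],q(ph)); stat("above")
print(r.move_l([x,y,.106],vel=.1,guard=10)); stat("down")
gripper_to(0.0,8); stat("closed"); 
snap("wrist","w2")
```

```text
above t 5.58 p [0.6249 0.1039 0.1611] F [0.6 0.2 0.8] Mz 0.02 open 0.0498
False
down t 6.28 p [0.6247 0.104  0.1069] F [-0.1  0.1  0.9] Mz 0.06 open 0.0498
closed t 6.59 p [0.6244 0.1038 0.107 ] F [-0.4 -1.3  3.9] Mz 0.04 open 0.0413
```

View pics/w2.png

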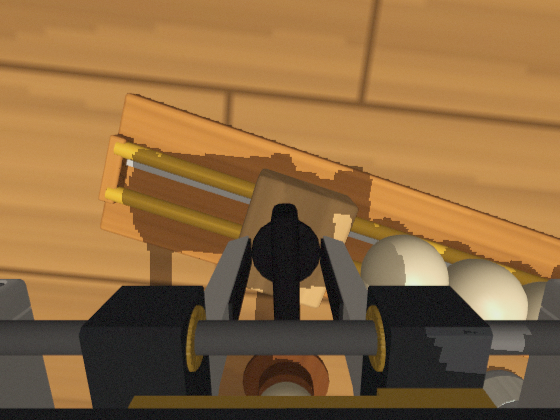

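The fingertips closed at 41 mm, on the knob's round hub at (285,250) under the bar. The bar is well centred between them. I'll raise 7 mm and close again.

Run:
```python
from h import *
x,y=.624,.104
gripper_to(0.05,8)
r.move_l([x,y,.114],vel=.05); gripper_to(0.0,8); stat("closed")
if telemetry.current_opening()<.02:
    gripper_to(0.0,25); stat("25N")
    for ph in (-1.2,-.9,-.6,-.4,-.2):
        r.move_to([x,y,.114],q(ph)); stat(ph)
```

```text
closed t 7.98 p [0.624  0.1037 0.1139] F [ 0.8 -1.  -1.5] Mz 0.0 open 0.0138
25N t 8.2 p [0.624  0.1037 0.1139] F [ 0.6 -1.3 -0.6] Mz 0.09 open 0.0133
-1.2 t 8.56 p [0.624  0.1043 0.1139] F [ 0.5  0.8 -1.3] Mz 0.07 open 0.0138
-0.9 t 8.95 p [0.6239 0.1044 0.1139] F [-0.3  1.1 -1.2] Mz 0.11 open 0.0138
-0.6 t 9.34 p [0.6237 0.1043 0.1139] F [-0.8  1.5 -0.5] Mz 0.06 open 0.0136
-0.4 t 9.65 p [0.6235 0.1042 0.1139] F [-1.3  1.9 -0.3] Mz 0.07 open 0.0141
-0.2 t 9.96 p [0.6234 0.1041 0.1139] F [-2.6  1.1 -0.2] Mz -0.28 open 0.0138
```

The moment changed sign at -0.2, so the knob is at its loose end. Next I slide the stop back with a force guard.

Run:
```python
from h import *
u=np.array([np.sin(.225),np.cos(.225),0]); p=np.array([.624,.104,.114])
r.move_to(p,q(-.225)); stat()
print(r.move_l(p+u*.11,vel=.06,guard=12)); stat("end")
e=np.array(telemetry.current_ee_pos()); print("slid",(e-p)@u)
r.hold(.3); stat("hold")
snap("top","t2"); marks("top",["stop_face","knob_grip"])
```

```text
t 10.21 p [0.6234 0.1041 0.1139] F [-2.9  1.3  1.3] Mz -0.04 open 0.0136
True
end t 11.57 p [0.6426 0.1901 0.1139] F [-0.4 -2.3  4.7] Mz -0.03 open 0.0135
slid 0.08809528096108982
hold t 11.87 p [0.6426 0.1901 0.1139] F [ 1.9 -0.6  5.2] Mz -0.01 open 0.0134
stop_face []
knob_grip [([0.6414, 0.1897, 0.0981], 0.58)]
```

Run:
```python
from h import *
gripper_to(.05,15); stat("rel")
p=np.array(telemetry.current_ee_pos()); r.move_l(p+[0,0,.06],vel=.12)
gripper_to(.084,15)
r.move_to([.4545,.0865,.15],q(-.225))
snap("wrist","w3"); marks("wrist",["ball_center"])
print(r.move_l([.4545,.0865,.052],vel=.1,guard=8)); stat("down")
gripper_to(.0,5); stat("5N"); gripper_to(.0,18); stat("18N")
snap("wrist","w4")
```

```text
rel t 12.75 p [0.6394 0.1899 0.1123] F [-0.3 -0.3  1.2] Mz -0.08 open 0.0499
ball_center [([0.4554, 0.0833, 0.0437], 0.89)]
False
down t 16.19 p [0.455  0.0866 0.0524] F [ 0.2 -0.7  0.1] Mz -0.02 open 0.084
5N t 16.73 p [0.4555 0.0864 0.0524] F [ 1.5 -0.5  0.8] Mz 0.06 open 0.0568
18N t 16.94 p [0.4555 0.0864 0.0524] F [ 2.1 -1.3  1.8] Mz -0.01 open 0.0568
```

View pics/w4.png

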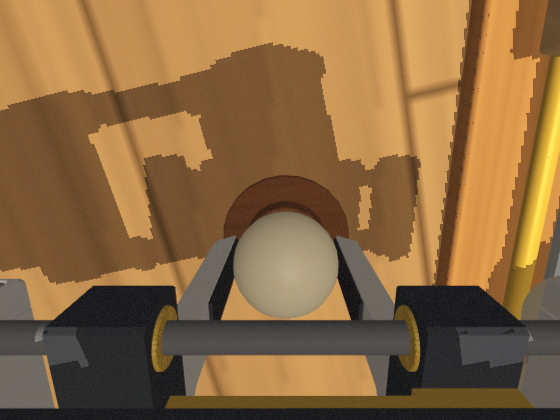

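The ball is held on its diameter (opening 56.8 mm), at (286,265) centred between the pads. Next I lift it and set it on the rails.

Run:
```python
from h import *
r.move_l([.4555,.0864,.17],vel=.12); stat("lift")
x,y=.6195,.0872
r.move_l([x,y,.17],vel=.12); r.move_l([x,y,.085],vel=.1); stat("over")
snap("wrist","w5"); marks("wrist",["ball_center","stop_face","ball3_center"])
```

```text
lift t 18.12 p [0.4546 0.0864 0.1691] F [ 0.2 -0.5 -0.9] Mz -0.01 open 0.0564
over t 20.64 p [0.6201 0.0872 0.0857] F [-0.3  0.8 -1.6] Mz 0.04 open 0.0564
ball_center [([0.6154, 0.0869, 0.079], 0.87)]
stop_face [([0.6319, 0.1513, 0.0613], 0.57)]
ball3_center [([0.6009, 0.0217, 0.0586], 0.83)]
```

View pics/w5.png

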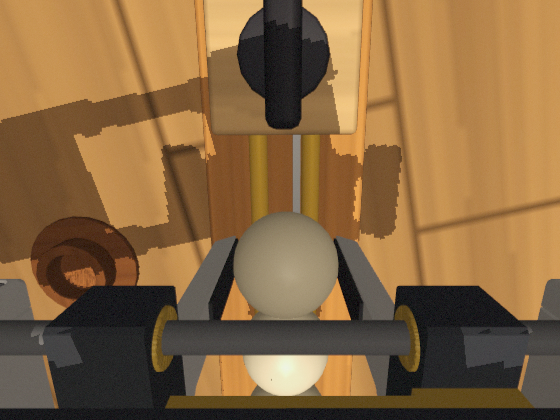

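The held ball, at (286,265), is centred over the rails (259 and 311). The knob bar is in line with the rack and the stop is well back. I'll lower the ball gently.

Run:
```python
from h import *
p=np.array([.6195,.0872,.062])
print(r.move_l(p,vel=.03,guard=5)); stat("down")
e=np.array(telemetry.current_ee_pos())
gripper_to(.062,5); stat("open"); gripper_to(.080,5)
r.hold(.3)
r.move_l(e+[0,0,.08],vel=.1); stat("up")
snap("wrist","w6"); marks("wrist",["ball_center","ball3_center","stop_face"])
snap("top","t6"); marks("top",["ball_center","ball3_center","stop_face","slot","knob_grip"])
```

```text
True
down t 21.46 p [0.6193 0.0872 0.0658] F [1.4 0.7 3.1] Mz 0.04 open 0.0568
open t 21.79 p [0.6181 0.0872 0.0648] F [-0.1  0.4 -0.5] Mz 0.02 open 0.0621
up t 23.55 p [0.6188 0.0872 0.1452] F [-0.4  0.6 -0. ] Mz 0.01 open 0.0801
ball_center [([0.6174, 0.0833, 0.0568], 0.68), ([0.6341, 0.1519, 0.0588], 0.58)]
ball3_center [([0.6016, 0.0195, 0.0578], 0.81)]
stop_face [([0.632, 0.1538, 0.0606], 0.57)]
ball_center []
ball3_center [([0.6037, 0.0222, 0.0595], 0.8)]
stop_face [([0.629, 0.1592, 0.0626], 0.67)]
slot [([0.6197, 0.0745, 0.0577], 0.64), ([0.4582, -0.1216, -0.0002], 0.48)]
knob_grip [([0.6413, 0.1897, 0.0982], 0.73)]
```

View pics/w6.png

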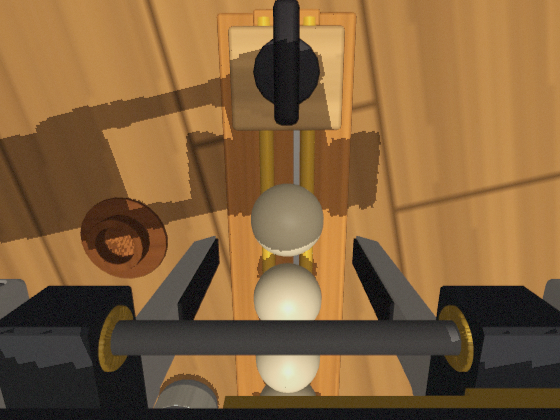

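The ball sits on both rails at (287,218), clear of ball 3 at (287,298) and of the stop. Next I regrip the knob, push up the stop with a guard, and clamp.

Run:
```python
from h import *
u=np.array([np.sin(.225),np.cos(.225),0]); p=np.array([.642,.190,.114])
r.move_l(np.array(telemetry.current_ee_pos())+[0,0,.02])
gripper_to(.05,10)
r.move_l([*p[:2],.17],rot=q(-.225)); print(r.move_l(p,vel=.08,guard=8))
gripper_to(0,8); gripper_to(0,25); stat("grip")
s=np.array(telemetry.current_ee_pos())
print(r.move_l(s-u*.065,vel=.03,guard=7)); stat("pushed")
e=np.array(telemetry.current_ee_pos()); print("slid",(e-s)@u)
r.hold(.3); stat("hold")
snap("top","t7"); marks("top",["stop_face","knob_grip"])
```

```text
False
grip t 27.55 p [0.6424 0.19   0.1142] F [ 1.7 -1.   0.2] Mz 0.11 open 0.0141
True
pushed t 29.19 p [0.6307 0.1373 0.1142] F [0.4 1.5 3.5] Mz 0.1 open 0.0135
slid -0.05393429603533941
hold t 29.49 p [0.6308 0.1374 0.1141] F [-4.3  1.8  5.1] Mz 0.03 open 0.0138
stop_face []
knob_grip [([0.6318, 0.1341, 0.0978], 0.52)]
```

It slid 53.9 mm against 53 expected, and the guard tripped, so the row is closed up. Now I clamp.

Run:
```python
from h import *
u=np.array([np.sin(.225),np.cos(.225),0]); e=np.array(telemetry.current_ee_pos())-u*.001; e[2]=.114
for ph in (-.5,-.8,-1.1,-1.35,-1.5,-1.6,-1.66):
    r.move_to(e,q(ph)); stat(ph)
    if telemetry.current_torque()[2]>.6: break
r.hold(.2)
snap("wrist","w8")
```

```text
-0.5 t 30.01 p [0.6309 0.1373 0.1141] F [-0.4  4.1  2.6] Mz -0.1 open 0.0137
-0.8 t 30.4 p [0.6312 0.137  0.1142] F [0.6 4.6 2.6] Mz -0.1 open 0.0133
-1.1 t 30.79 p [0.6313 0.1368 0.1141] F [2.1 4.5 1.7] Mz -0.08 open 0.0141
-1.35 t 31.14 p [0.6314 0.1366 0.1141] F [2.8 4.7 2.5] Mz -0.02 open 0.0139
-1.5 t 31.41 p [0.6313 0.1362 0.1141] F [3.2 2.8 2.1] Mz -0.13 open 0.0137
-1.6 t 31.66 p [0.6314 0.1364 0.1142] F [4.1 3.7 1.5] Mz -0.15 open 0.0137
-1.66 t 31.91 p [0.6314 0.1363 0.1142] F [3.7 3.6 2.2] Mz 0.42 open 0.0135
```

The moment jumped to 0.42 N m at -1.66, so the knob is at its tight end. Now I release, retreat and check.

Run:
```python
from h import *
gripper_to(.05,10); stat("rel")
e=np.array(telemetry.current_ee_pos())
r.move_l(e+[0,0,.09],vel=.1); r.move_to([.58,.10,.30],q(-1.62)); stat("away")
im,cal=snap("wrist","w9"); marks("wrist",["ball_center","ball3_center","ball1_center","knob_grip","stop_face","slot"])
cv2.imwrite("pics/w9c.png",cv2.resize(im[90:300,140:460,::-1],None,fx=2.4,fy=2.4,interpolation=cv2.INTER_CUBIC))
```

```text
rel t 32.88 p [0.6305 0.1364 0.114 ] F [-0.4  0.1  0.8] Mz 0.03 open 0.0501
away t 34.47 p [0.58   0.1002 0.2993] F [ 0.1  0.2 -0.9] Mz -0.02 open 0.0505
ball_center [([0.6128, 0.0744, 0.0553], 0.76)]
ball3_center [([0.5983, 0.0207, 0.0581], 0.71)]
ball1_center [([0.5797, -0.0928, 0.0618], 0.82)]
knob_grip [([0.6321, 0.1398, 0.0976], 0.7)]
stop_face [([0.6199, 0.1014, 0.0617], 0.71)]
slot []
```

View pics/w9c.png

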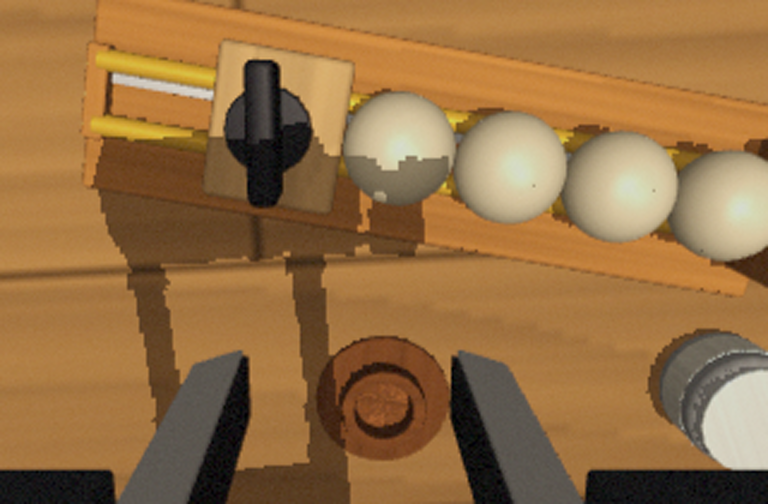

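The four balls stand close together against the stop (crop x of about 399, 510, 621 and 729, evenly spaced). The knob bar at (263,130) is across the rack, and the gripper is clear of everything.

```bash
python3 -c "
from h import *
r.sign_off(); print(telemetry.current_t())"
```

```text
the job is handed in; nothing more can be done
the job is handed in; nothing more can be done
```

The ball is in the rack as the fourth in the row, the stop is pushed up against it and clamped, and I handed the job in shortly after 34.5 s on the robot's clock. I don't have the verdict; sign-off reports none.

**What I did:**
- **Freeing the stop:** I turned the knob anticlockwise to its loose end, then slid the stop back 88 mm until the force guard tripped.
- **Setting the ball:** I lowered the ball onto the rails about 12 mm from the slot, with a 5 N guard. It touched at the expected height.
- **Closing and clamping:** I pushed the stop up 53.9 mm (53 mm expected) until the guard tripped, then turned the knob clockwise until the moment rose at its tight end, and let go.

**Last checks:** The final picture shows four evenly spaced balls touching the stop and the bar across the rack, with the gripper well clear. The ball was found about 4 mm from my estimate of the slot, which is within the networks' accuracy. The wrist force was about zero apart from noise.

**What went wrong or was not confirmed:**
- My first grip closed on the round hub under the knob's bar (41 mm opening). I raised the gripper 7 mm and gripped again.
- The top camera's networks missed the stop face or the fourth ball a few times, and the slot was not found in the final wrist picture.
- I did not measure the tin, mug and bottle again at the end, but no contact was seen.

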